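Sweep the flat tins into the open packing tray

TASK

Sweep the three flat tins across the bench into the wooden packing tray through its open front, until each one stands wholly inside, flat on its base. Only push them, gently, with the fingers: do not grip, lift or tip a tin, and leave the jars, tall cans and bottle standing where they are.

Things in the scene. Friction and masses are not known exactly. Their poses are not given: they have to be found in the camera images.
- tray: Shallow wooden packing tray fixed to the bench, open at its front (no wall, no lip). Origin at bench level in the middle of the open front line. Its +y axis points into the tray, +x along the front line, +z up. Inside 230 mm wide (x from -115 to +115 mm) and 150 mm deep (y from 0 to 150 mm); three walls 40 mm high and 12 mm thick. The floor is a mere sheet under 1 mm: tins slide straight in over the bench. The open front looks roughly to the robot's right (world -y).
- tin_a: One of three identical flat round tins, 66 mm across (radius 33 mm), 30 mm tall, about 0.12 kg, standing on its flat base on the bench and sliding freely. Origin at the centre of its underside, z up.
- tin_b: One of three identical flat round tins, 66 mm across (radius 33 mm), 30 mm tall, about 0.12 kg, standing on its flat base on the bench and sliding freely. Origin at the centre of its underside, z up.
- tin_c: One of three identical flat round tins, 66 mm across (radius 33 mm), 30 mm tall, about 0.12 kg, standing on its flat base on the bench and sliding freely. Origin at the centre of its underside, z up.
- jam_jar: Bystander, loose, to be left alone: squat amber glass jar, 50 mm across, 62 mm tall, standing among the tins. Origin at the centre of its underside.
- spice_jar: Bystander, loose, to be left alone: squat brown jar with black cap, 44 mm across, 60 mm tall, beyond the tins. Origin at the centre of its underside.
- soup_can: Bystander, loose, to be left alone: tall plain can, 66 mm across, 105 mm tall, right of the tins. Origin at the centre of its underside.
- sauce_bottle: Bystander, loose, to be left alone: green bottle, 56 mm across, 170 mm tall, right of the tins. Origin at the centre of its underside.
- bean_can: Bystander, loose, to be left alone: tall can, 68 mm across, 100 mm tall, behind the tray (to its left). Origin at the centre of its underside.

How it is judged (in metres and radians):
At the end, for the whole second after the job is handed in: All three tins are wholly inside the tray (centre at least 30 mm behind the open front line and between the walls; a 3 mm overhang is allowed), flat on the bench (under 5 mm up, tilt under 0.1 rad) and at rest; every bystander is within 20 mm of its start and upright (y of tin_a in the frame of tray between 0.03 and 0.15 m and x of tin_a in the frame of tray between -0.115 and 0.115 m and height (world z) of each of tin_a, tin_b, tin_c below 0.005 m and angle between each of tin_a, tin_b, tin_c, jam_jar, spice_jar, soup_can, sauce_bottle, bean_can's own z axis and vertical below 0.1 rad and linear speed of each of tin_a, tin_b, tin_c below 0.02 m/s and y of tin_b in the frame of tray between 0.03 and 0.15 m and x of tin_b in the frame of tray between -0.115 and 0.115 m and y of tin_c in the frame of tray between 0.03 and 0.15 m and x of tin_c in the frame of tray between -0.115 and 0.115 m and distance of each of jam_jar, spice_jar, soup_can, sauce_bottle, bean_can from where it was at the start of the episode below 0.02 m); the robot touches nothing.
It fails at once if a tin was lifted off the bench (more than 10 mm) (height (world z) of any of tin_a, tin_b, tin_c above 0.01 m).
It fails at once if a tin was tipped (more than 0.35 rad) (angle between any of tin_a, tin_b, tin_c's own z axis and vertical above 0.35 rad).
It fails at once if a tin was gripped or pressed hard (more than 18 N from the fingers) (contact force between the fingers and tin_a above 18 N or contact force between the fingers and tin_b above 18 N or contact force between the fingers and tin_c above 18 N).
It fails at once if a bystander was disturbed (moved more than 20 mm or tipped more than 0.2 rad) (distance of any of jam_jar, spice_jar, soup_can, sauce_bottle, bean_can from where it was at the start of the episode above 0.02 m or angle between any of jam_jar, spice_jar, soup_can, sauce_bottle, bean_can's own z axis and vertical above 0.2 rad).
It also fails if it takes over 72 s, if anything falls off the work surface, if the arm or the gripper's body presses on something with over 40 N, if the wrist force passes 120 N, or if a joint passes its speed limit or range.

ROBOT

A 6-joint arm with a two-finger parallel gripper is mounted at the origin on the work surface. World frame = base frame: x ahead of the robot, y to its left, z up, the work surface at z = 0. Lengths are in m, angles in degrees, forces in N, time in s.
With the tool pointing down it reaches from about 0.4 to 0.825 m from the base axis. Payload 7 kg.
Tool frame: the origin (TCP) lies on the centre line of the jaws, within the pads' length; the fingertips stand r.tip_reach ahead of it and the grasp point (between the pads) is the TCP (r.tip_reach is the distance from the TCP to the fingertips, in m); z points along the fingers, y is the line along which they close (so a half turn about z gives the same grasp; the last joint's range is limited). The gripper opens to 88 mm and grips with 3 to 60 N. Pads are 19 mm wide; open, the fingers measure 130 mm over their backs; the gripper's body (78 mm by 193 mm) begins 47 mm behind the grasp point.
Start: joints at [-50.472, 20.546, 0.682, 0, -70.136, -16.507], TCP at [0.264, -0.621, 0.246] pointing down, gripper open.
Joint ranges: [-176.03, 176.03], [-82.01, 121.73], [-58.28, 71.71], [-173.87, 95.51], [-174.79, -0.11], [-173.66, 173.66]. Speed limits (degrees/s): [136.94, 136.94, 172.46, 180, 180, 180].

INTERFACE

Orientations are given as [roll, pitch, yaw] about the fixed x, y, z axes, in that order (R = Rz(yaw) Ry(pitch) Rx(roll)).
In Python, from plant import sensors, cams, r gives the robot as it stands.
- The arm moves only by the tool drive_tool, never from a script. Its argument "rows" is a list of rows, each an object of numbers: "fingers": the gripper's target within -1 to 1 (fully open at 1, half-way at 0, shut at -1); "x", "y", "z": the shift along the tool's x, y, z in m; "spin": the turn about the tool's z in rad. A call has 1 to 10 rows; each row is the pose to reach, as a shift and turn from the pose commanded when the call began, along the tool's axes at that moment; what a row does not reach only later rows make up. A row lasts 1/8 s, in which the tool goes at most 62.5 mm and 10.7 degrees, less where a joint would pass 70% of its speed; a pose out of reach is approached as far as the arm can. A call with a gripper value outside its range is refused whole. The fingers move at their own pace and stop on an object; "newtons" is the grip in N (left out, the last holds). Time passes only in rows, so rows that repeat a pose let the fingers close. It gives the time, the measured TCP pose, the force, the opening and the grip force at its end, in the units of the state.
- sensors.get_state(): the state, without advancing time (a new reading comes with each control period).
- cams.capture(name): name is "scene" or "top" or "wrist"; returns a dict with "pixels" (420x560x3 uint8, red, green, blue), "intrinsics" (3x3 intrinsics, pixels), "k1" (the pictures are not rectified: a ray, as slopes to the right and down, at radius r is drawn at 1 + k1 r^2 times it, then the intrinsics apply), "eye" and "orientation" of the camera in the world; the wrist camera has in their place "T_tool_cam" (4x4, takes a point from camera to tool coordinates, whose origin is the TCP and whose axes are the flange's). Camera axes: x right, y up, looking along -z (the intrinsics and any distortion apply to the point x, -y, -z); pixel columns grow to the right and rows downward; lengths in m; the calibration is good to about 2 mm. A picture is of the moment at which its call begins: read the wrist's pose just before it. There is no depth.
- r.close_job(): hands the job in; it is judged then, once.
The state is a dict: "time_s": time; "joints": joint angles; "qd": joint speeds; "joint_torque": joint torques, N m; "tcp_pos": TCP position; "eef_rot": TCP orientation; "contact_force": force on the tool from outside, world axes, zero at the start; "moment": the same for the moment, N m; "gripper_width": finger opening in m; "gripper_force": force on a finger pad.
Only numpy, scipy, OpenCV 4.12 (cv2) and the standard library are available. Lean on these libraries where they do the work, as an engineer would, in place of code of your own. Each camera call takes 0.05 s, during which the arm holds its last target. There are 200 camera calls.

## Working session

There is one attempt and no reset: what is moved stays moved. The work goes in short steps, Python scripts to look and compute and a tool call to move; the robot and the scene stay as the last step left them, time stands still between calls to the robot, and variables do not carry over. Pictures are saved under pics/ and viewed, at most 10 in all, crops included, and the job is handed in when it is done.

Besides the shell and the picture viewer there is one more tool, called after ">>>" as a command line: name --argument value ..., lists and objects as JSON in quotes. drive_tool: Moves the arm, as the interface text tells. Its arguments: {"type":"object","properties":{"rows":{"type":"array"},"newtons":{"type":"number"}},"required":["rows"]}

```bash
mkdir -p pics; cat > h.py <<'E'
import numpy as np, cv2
from plant import sensors, cams, r
from scipy.spatial.transform import Rotation as R
def cap(n,name):
    c=cams.capture(n); cv2.imwrite(f'pics/{name}.png',c['pixels'][:,:,::-1]); return c
def ray(c,uv):
    K=np.array(c['intrinsics']); k1=float(c['k1'])
    uv=np.atleast_2d(np.float64(uv)); 
    p=cv2.undistortPoints(uv.reshape(-1,1,2),K,np.array([k1,0,0,0.])).reshape(-1,2)
    d=np.c_[p[:,0],-p[:,1],-np.ones(len(p))]
    return np.array(c['eye']), d@Rm(c).T
def Rm(c):
    o=np.array(c['orientation'])
    return o if o.shape==(3,3) else R.from_euler('xyz',o,degrees=True).as_matrix()
def plane(c,uv,z):
    e,d=ray(c,uv); return e+d*((z-e[2])/d[:,2])[:,None]
def topview(c,z=0.,x0=.2,x1=.9,y0=-.5,y1=.5,s=.0015):
    # rectified map: rows = x decreasing, cols = y decreasing
    xs=np.arange(x1,x0,-s); ys=np.arange(y1,y0,-s)
    X,Y=np.meshgrid(xs,ys,indexing='ij'); P=np.stack([X,Y,np.full_like(X,z)],-1)-np.array(c['eye'])
    q=P@Rm(c); u=q[...,0]/-q[...,2]; v=-q[...,1]/-q[...,2]; f=1+float(c['k1'])*(u*u+v*v); K=np.array(c['intrinsics'])
    return cv2.remap(c['pixels'],(K[0,0]*u*f+K[0,2]).astype('f4'),(K[1,1]*v*f+K[1,2]).astype('f4'),1)
E
python3 - <<'E'
from h import *
s=sensors.get_state();print(s, r.tip_reach)
for n in('top','scene'):
    c=cap(n,n+'0'); print(n,c['eye'],c['orientation'],c['intrinsics'],c['k1'])
E
```

```text
{'time_s': 0.0, 'joints': array([-5.04718074e+01,  2.05899682e+01,  6.31652685e-01, -2.03504649e-02,
       -7.01339810e+01, -1.65076744e+01]), 'qd': array([ 0.03876486,  0.05454057,  0.00660534, -0.00450036,  0.00990262,
       -0.03010648]), 'joint_torque': array([-8.76370486e-04, -5.82722104e+01,  2.93055940e+01,  6.99725971e+00,
        6.77786578e-03, -1.56229330e-04]), 'tcp_pos': array([ 0.26376781, -0.62082228,  0.24462237]), 'eef_rot': array([ 1.79906071e+02, -7.88601021e-03, -1.56986406e+02]), 'contact_force': array([-0.05070206,  0.12250063,  0.63754171]), 'moment': array([ 0.0178442 , -0.05784799,  0.06257814]), 'gripper_force': 0.0, 'gripper_width': 0.08730282580561279} 0.019
top [0.29410876 0.00735407 1.53972352] [ 12.49001741   0.33449811 -89.08366334] [[526.33861269   0.         281.86511571]
 [  0.         526.33861269 215.86451427]
 [  0.           0.           1.        ]] -0.09192979714571178
scene [ 1.47257204 -0.29117099  1.31286339] [36.55569792  0.30437532 69.91937503] [[531.81749674   0.         277.57964604]
 [  0.         531.81749674 219.52588222]
 [  0.           0.           1.        ]] 0.05916022226375199
```

View pics/top0.png

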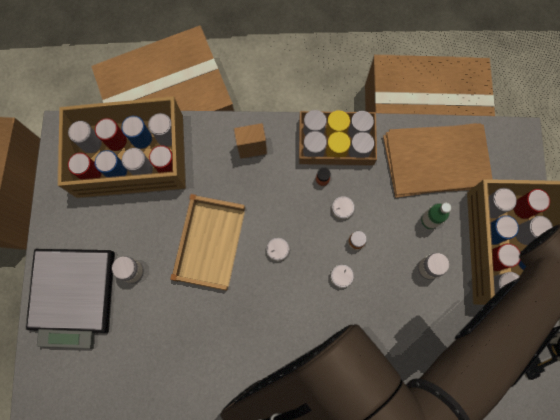

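View pics/scene0.png

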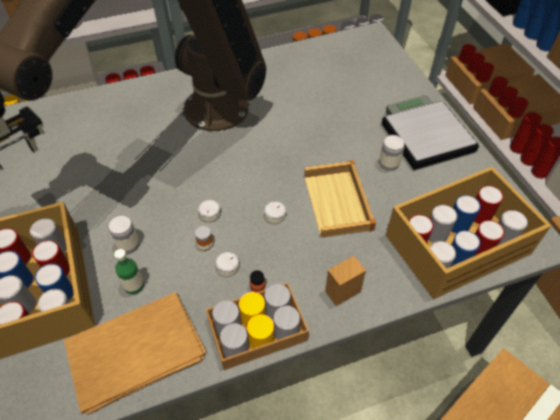

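Top view: the tins are at about (277,250), (343,208) and (342,276), with the jam jar at (358,240), the spice jar at (323,177), the can at (435,267), the bottle at (437,215) and the bean can at (126,270). The tray's open front runs from (244,207) to (226,289). Next I measure these and make a rectified map.

```bash
cat >> h.py <<'E'
def blobs(c,z=.03,x0=.3,x1=.9,y0=-.4,y1=.45,s=.001):
    t=topview(c,z,x0,x1,y0,y1,s); hsv=cv2.cvtColor(t,cv2.COLOR_RGB2HSV)
    m=((hsv[...,2]>150)&(hsv[...,1]<60)).astype('u1'); m=cv2.morphologyEx(m,cv2.MORPH_CLOSE,np.ones((9,9)))
    out=[]
    for k in cv2.findContours(m,0,2)[0]:
        if cv2.contourArea(k)<600: continue
        (u,v),rad=cv2.minEnclosingCircle(k); out.append((round(x1-v*s,4),round(y1-u*s,4),round(rad*s,4)))
    return out
E
python3 - <<'E'
from h import *
for n in('top','scene'):
    c=cams.capture(n); print(n,blobs(c))
    if n=='top':
        print('jam',plane(c,[[358,239]],.062),'spice',plane(c,[[324,173]],.06),'soup',plane(c,[[437,264]],.105),'bottle',plane(c,[[446,208]],.17),'bean',plane(c,[[123,267]],.1))
        print('tray outer corners',plane(c,[[193,197],[244,207],[226,289],[173,282]],.04))
        t=topview(c,0.03,.3,.9,-.4,.4,.001); cv2.imwrite('pics/map0.png',t[:,:,::-1])
    else:
        print('tray', plane(c,[[305,164],[352,161],[374,229],[318,234]],.04))
        print('jam',plane(c,[[204,233]],.062),'spice',plane(c,[[257,275]],.06))
E
```

```text
top [(0.4563, -0.154, 0.032), (0.5322, 0.0328, 0.0315), (0.5661, -0.2027, 0.0222), (0.6597, -0.1587, 0.0318), (0.8099, 0.3947, 0.0312), (0.861, -0.2203, 0.0323), (0.8621, -0.0754, 0.0314)]
jam [[ 0.55689903 -0.19694024  0.062     ]] spice [[ 0.75235154 -0.100344    0.06      ]] soup [[ 0.48217971 -0.40885219  0.105     ]] bottle [[ 0.62555459 -0.42158499  0.17      ]] bean [[0.46115337 0.45905373 0.1       ]]
tray outer corners [[0.67933146 0.28473137 0.04      ]
 [0.6511251  0.1328631  0.04      ]
 [0.4110287  0.17670897 0.04      ]
 [0.42799183 0.32943519 0.04      ]]
scene [(0.7383, 0.4237, 0.0326), (0.8455, 0.4315, 0.0374), (0.858, -0.278, 0.0428), (0.5106, 0.0262, 0.4732)]
tray [[0.40510509 0.18603176 0.04      ]
 [0.44602703 0.33319419 0.04      ]
 [0.71439877 0.27975995 0.04      ]
 [0.6741442  0.11909433 0.04      ]]
jam [[ 0.57107987 -0.19380404  0.062     ]] spice [[ 0.75484637 -0.09550579  0.06      ]]
```

View pics/map0.png

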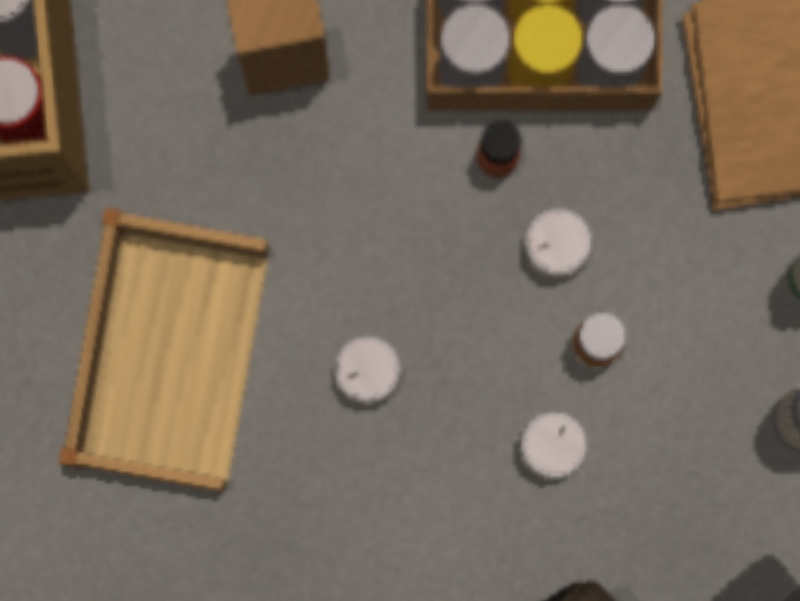

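The map is consistent with the sizes given: tin radius 32 mm and front line about 233 mm.

- **Tins:** A (.533,.033), B (.657,-.158), C (.455,-.154).
- **Tray:** front centre about (.534,.154), inward direction (.175,.985).

I'll push with the fingers set 30 mm apart as a cradle. First I move above the point behind tin A.

>>> drive_tool --rows '[{"x":-0.045,"y":0.04,"z":0,"spin":-0.15,"fingers":-0.32},{"x":-0.09,"y":0.08,"z":0,"spin":-0.3,"fingers":-0.32},{"x":-0.135,"y":0.12,"z":0,"spin":-0.45,"fingers":-0.32},{"x":-0.18,"y":0.165,"z":0,"spin":-0.6,"fingers":-0.32},{"x":-0.22,"y":0.205,"z":0,"spin":-0.75,"fingers":-0.32},{"x":-0.26,"y":0.245,"z":0,"spin":-0.9,"fingers":-0.32},{"x":-0.305,"y":0.285,"z":0,"spin":-1.083,"fingers":-0.32},{"x":-0.35,"y":0.33,"z":0,"spin":-1.083,"fingers":-0.32},{"x":-0.395,"y":0.37,"z":0,"spin":-1.083,"fingers":-0.32},{"x":-0.44,"y":0.41,"z":0,"spin":-1.083,"fingers":-0.32}]'

```text
time_s: 1.45
tcp_pos: [0.509, -0.0697, 0.2459]
eef_rot: [-180.0, 0.0, -94.9]
contact_force: [0.6, -0.2, -0.4]
gripper_width: 0.0301
gripper_force: 0.0
```

>>> drive_tool --rows '[{"x":-0.044,"y":-0.015,"z":0.03},{"x":-0.044,"y":-0.015,"z":0.08},{"x":-0.044,"y":-0.015,"z":0.13},{"x":-0.044,"y":-0.015,"z":0.17},{"x":-0.044,"y":-0.015,"z":0.2},{"x":-0.044,"y":-0.015,"z":0.215},{"x":-0.044,"y":-0.015,"z":0.217}]'

```text
invalid input
```

```bash
python3 - <<'E'
from h import *
c=cap('wrist','w1')
E
```

```text
(no output)
```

View pics/w1.png

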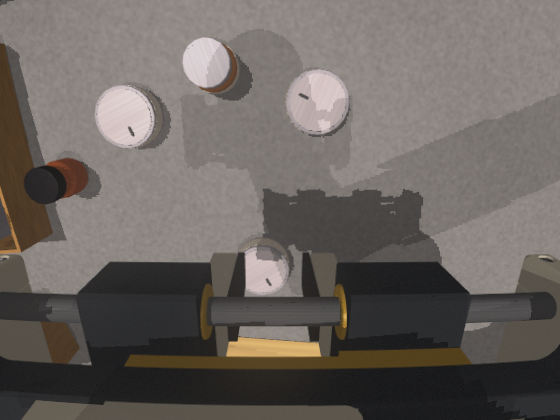

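The move was refused, presumably because the rows lacked "fingers". From z=.246, the wrist view shows tin A between the fingers at (265,268), B at (128,117), C at (317,102) and the jam jar at (207,64). I'll cross-check B and C with it.

```bash
python3 - <<'E'
from h import *
s=sensors.get_state();c=cams.capture('wrist')
T=np.array(c['T_tool_cam']);Rt=R.from_euler('xyz',s['eef_rot'],degrees=True).as_matrix()
c['eye']=s['tcp_pos']+Rt@T[:3,3]; c['orientation']=Rt@T[:3,:3]
print(plane(c,[[127,116],[317,101],[265,269]],.03), plane(c,[[206,63]],.062),plane(c,[[45,185]],.06),plane(c,[[230,345],[315,345]],0),c['eye'],s['tcp_pos'])
E
```

```text
[[ 0.66002024 -0.15169485  0.03      ]
 [ 0.46084797 -0.14845359  0.03      ]
 [ 0.53148888  0.0372378   0.03      ]] [[ 0.56374648 -0.19045003  0.062     ]] [[ 0.75011808 -0.09223773  0.06      ]] [[0.59458703 0.1693224  0.        ]
 [0.47410814 0.17936189 0.        ]] [ 0.50561853 -0.14622866  0.38420133] [ 0.51205354 -0.06525334  0.24570806]
```

>>> drive_tool --rows '[{"x":-0.044,"y":-0.017,"z":0.03,"spin":0,"fingers":-0.32},{"x":-0.044,"y":-0.017,"z":0.08,"spin":0,"fingers":-0.32},{"x":-0.044,"y":-0.017,"z":0.12,"spin":0,"fingers":-0.32}]'

```text
time_s: 1.92
tcp_pos: [0.5287, -0.0292, 0.1238]
eef_rot: [180.0, -0.0, -94.9]
contact_force: [-0.1, -1.5, -0.4]
gripper_width: 0.0301
gripper_force: 0.0
```

>>> drive_tool --rows '[{"x":0,"y":0,"z":0.04,"spin":0,"fingers":-0.32},{"x":0,"y":0,"z":0.075,"spin":0,"fingers":-0.32},{"x":0,"y":0,"z":0.09,"spin":0,"fingers":-0.32},{"x":0,"y":0,"z":0.094,"spin":0,"fingers":-0.32},{"x":-0.006,"y":0,"z":0.094,"spin":0,"fingers":-0.32},{"x":-0.012,"y":0,"z":0.094,"spin":0,"fingers":-0.32},{"x":-0.018,"y":0,"z":0.094,"spin":0,"fingers":-0.32},{"x":-0.024,"y":0,"z":0.094,"spin":0,"fingers":-0.32},{"x":-0.03,"y":0,"z":0.094,"spin":0,"fingers":-0.32},{"x":-0.038,"y":0,"z":0.094,"spin":0,"fingers":-0.32}]'

```text
time_s: 3.18
tcp_pos: [0.5325, 0.0088, 0.0316]
eef_rot: [180.0, -0.0, -94.9]
contact_force: [0.0, -1.2, 0.7]
gripper_width: 0.0298
gripper_force: 0.5
```

>>> drive_tool --rows '[{"x":-0.01,"y":0,"z":0,"spin":0,"fingers":-0.32},{"x":-0.02,"y":0,"z":0,"spin":0,"fingers":-0.32},{"x":-0.03,"y":0,"z":0,"spin":0,"fingers":-0.32},{"x":-0.04,"y":0,"z":0,"spin":0,"fingers":-0.32},{"x":-0.05,"y":0,"z":0,"spin":0,"fingers":-0.32},{"x":-0.06,"y":0,"z":0,"spin":0,"fingers":-0.32},{"x":-0.07,"y":0,"z":0,"spin":0,"fingers":-0.32},{"x":-0.08,"y":0,"z":0,"spin":0,"fingers":-0.32},{"x":-0.09,"y":0,"z":0,"spin":0,"fingers":-0.32},{"x":-0.1,"y":0,"z":0,"spin":0,"fingers":-0.32}]'

```text
time_s: 4.42
tcp_pos: [0.5412, 0.1087, 0.0316]
eef_rot: [180.0, -0.0, -94.9]
contact_force: [0.9, -1.2, 1.0]
gripper_width: 0.0296
gripper_force: 0.6
```

>>> drive_tool --rows '[{"x":-0.011,"y":0,"z":0,"spin":0,"fingers":-0.32},{"x":-0.022,"y":0,"z":0,"spin":0,"fingers":-0.32},{"x":-0.033,"y":0,"z":0,"spin":0,"fingers":-0.32},{"x":-0.044,"y":0,"z":0,"spin":0,"fingers":-0.32},{"x":-0.055,"y":0,"z":0,"spin":0,"fingers":-0.32},{"x":-0.066,"y":0,"z":0,"spin":0,"fingers":-0.32},{"x":-0.077,"y":0,"z":0,"spin":0,"fingers":-0.32},{"x":-0.087,"y":0,"z":0,"spin":0,"fingers":-0.32},{"x":-0.096,"y":0,"z":0,"spin":0,"fingers":-0.32},{"x":-0.104,"y":0,"z":0,"spin":0,"fingers":-0.32}]'

```text
time_s: 5.68
tcp_pos: [0.5501, 0.2122, 0.0315]
eef_rot: [180.0, -0.0, -94.9]
contact_force: [-1.1, -1.7, 1.1]
gripper_width: 0.0297
gripper_force: 0.6
```

>>> drive_tool --rows '[{"x":0.01,"y":0,"z":0,"spin":0,"fingers":-0.32},{"x":0.03,"y":0,"z":0,"spin":0,"fingers":-0.32},{"x":0.05,"y":0,"z":0,"spin":0,"fingers":-0.32},{"x":0.07,"y":0,"z":-0.05,"spin":0,"fingers":-0.32},{"x":0.11,"y":0,"z":-0.09,"spin":0,"fingers":-0.32},{"x":0.16,"y":0,"z":-0.12,"spin":0,"fingers":-0.32},{"x":0.21,"y":0,"z":-0.12,"spin":0,"fingers":-0.32},{"x":0.26,"y":0,"z":-0.12,"spin":0,"fingers":-0.32},{"x":0.31,"y":0,"z":-0.12,"spin":0,"fingers":-0.32},{"x":0.36,"y":0,"z":-0.12,"spin":0,"fingers":-0.32}]'

```text
time_s: 6.92
tcp_pos: [0.5177, -0.1498, 0.1518]
eef_rot: [-180.0, 0.0, -95.0]
contact_force: [1.9, 0.2, -0.3]
gripper_width: 0.03
gripper_force: 0.0
```

```bash
python3 - <<'E'
from h import *
c=cap('top','t2'); print(blobs(c),sensors.get_state()['tcp_pos'])
cv2.imwrite('pics/map2.png',topview(c,0.03,.3,.9,-.4,.4,.001)[:,:,::-1])
E
```

```text
[(0.5522, 0.2489, 0.0328), (0.8096, 0.3947, 0.0311), (0.8618, -0.2203, 0.0329), (0.8617, -0.0749, 0.033), (0.8995, 0.404, 0.03)] [ 0.51676897 -0.15365669  0.15150958]
```

View pics/map2.png

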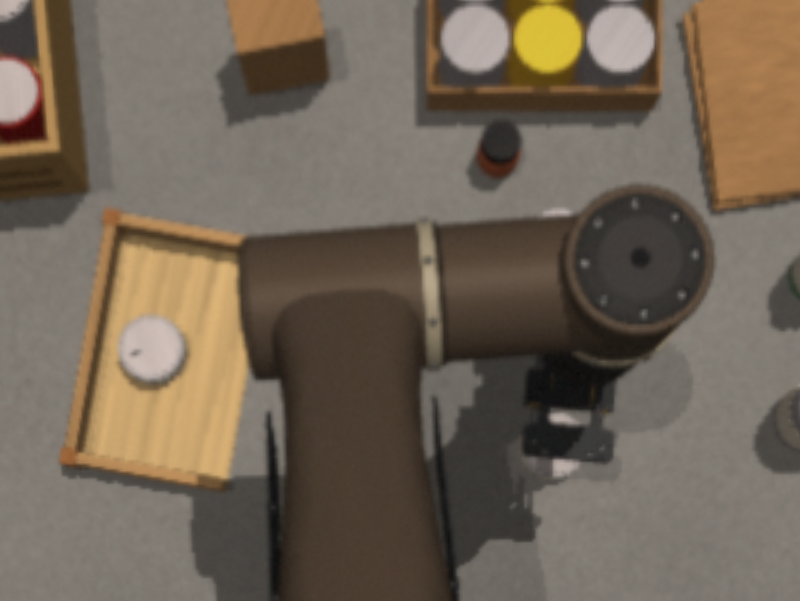

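Tin A sits in the tray at (.552,.249), about 97 mm deep. Tin C is next.

>>> drive_tool --rows '[{"x":0.035,"y":0.03,"z":0,"spin":-0.026,"fingers":-0.32},{"x":0.064,"y":0.058,"z":0,"spin":-0.026,"fingers":-0.32},{"x":0.064,"y":0.058,"z":0,"spin":-0.026,"fingers":-0.32},{"x":0.064,"y":0.058,"z":0.04,"spin":-0.026,"fingers":-0.32},{"x":0.064,"y":0.058,"z":0.08,"spin":-0.026,"fingers":-0.32},{"x":0.064,"y":0.058,"z":0.11,"spin":-0.026,"fingers":-0.32},{"x":0.064,"y":0.058,"z":0.12,"spin":-0.026,"fingers":-0.32},{"x":0.064,"y":0.058,"z":0.12,"spin":-0.026,"fingers":-0.32}]'

```text
time_s: 7.98
tcp_pos: [0.4557, -0.206, 0.0315]
eef_rot: [180.0, -0.0, -93.4]
contact_force: [-0.7, 0.6, 0.2]
gripper_width: 0.03
gripper_force: 0.0
```

>>> drive_tool --rows '[{"x":-0.006,"y":0,"z":0,"spin":0,"fingers":-0.32},{"x":-0.012,"y":0,"z":0,"spin":0,"fingers":-0.32},{"x":-0.018,"y":0,"z":0,"spin":0,"fingers":-0.32},{"x":-0.024,"y":0,"z":0,"spin":0,"fingers":-0.32},{"x":-0.032,"y":0,"z":0,"spin":0,"fingers":-0.32},{"x":-0.042,"y":0,"z":0,"spin":0,"fingers":-0.32},{"x":-0.054,"y":0,"z":0,"spin":0,"fingers":-0.32},{"x":-0.066,"y":0,"z":0,"spin":0,"fingers":-0.32},{"x":-0.078,"y":0,"z":0,"spin":0,"fingers":-0.32},{"x":-0.09,"y":0,"z":0,"spin":0,"fingers":-0.32}]'

```text
time_s: 9.22
tcp_pos: [0.4613, -0.1151, 0.0316]
eef_rot: [180.0, 0.0, -93.4]
contact_force: [0.8, -0.3, 1.1]
gripper_width: 0.0299
gripper_force: 0.9
```

>>> drive_tool --rows '[{"x":-0.012,"y":0,"z":0,"spin":0,"fingers":-0.32},{"x":-0.024,"y":0,"z":0,"spin":0,"fingers":-0.32},{"x":-0.036,"y":0,"z":0,"spin":0,"fingers":-0.32},{"x":-0.048,"y":0,"z":0,"spin":0,"fingers":-0.32},{"x":-0.06,"y":0,"z":0,"spin":0,"fingers":-0.32},{"x":-0.072,"y":0,"z":0,"spin":0,"fingers":-0.32},{"x":-0.084,"y":0,"z":0,"spin":0,"fingers":-0.32},{"x":-0.096,"y":0,"z":0,"spin":0,"fingers":-0.32},{"x":-0.108,"y":0,"z":0,"spin":0,"fingers":-0.32},{"x":-0.12,"y":0,"z":0,"spin":0,"fingers":-0.32}]'

```text
time_s: 10.48
tcp_pos: [0.4684, 0.0046, 0.0315]
eef_rot: [180.0, -0.0, -93.4]
contact_force: [0.0, -1.9, 1.0]
gripper_width: 0.0301
gripper_force: 0.9
```

>>> drive_tool --rows '[{"x":-0.01,"y":0,"z":0,"spin":0,"fingers":-0.32},{"x":-0.02,"y":0,"z":0,"spin":0,"fingers":-0.32},{"x":-0.03,"y":0,"z":0,"spin":0,"fingers":-0.32},{"x":-0.04,"y":0,"z":0,"spin":0,"fingers":-0.32},{"x":-0.05,"y":0,"z":0,"spin":0,"fingers":-0.32},{"x":-0.06,"y":0,"z":0,"spin":0,"fingers":-0.32},{"x":-0.07,"y":0,"z":0,"spin":0,"fingers":-0.32},{"x":-0.08,"y":0,"z":0,"spin":0,"fingers":-0.32},{"x":-0.088,"y":0,"z":0,"spin":0,"fingers":-0.32},{"x":-0.095,"y":0,"z":0,"spin":0,"fingers":-0.32}]'

```text
time_s: 11.72
tcp_pos: [0.4742, 0.0992, 0.0316]
eef_rot: [180.0, -0.0, -93.4]
contact_force: [-0.3, -1.9, 1.5]
gripper_width: 0.0297
gripper_force: 0.9
```

>>> drive_tool --rows '[{"x":-0.01,"y":0,"z":0,"spin":0,"fingers":-0.32},{"x":-0.02,"y":0,"z":0,"spin":0,"fingers":-0.32},{"x":-0.03,"y":0,"z":0,"spin":0,"fingers":-0.32},{"x":-0.04,"y":0,"z":0,"spin":0,"fingers":-0.32},{"x":-0.05,"y":0,"z":0,"spin":0,"fingers":-0.32},{"x":-0.06,"y":0,"z":0,"spin":0,"fingers":-0.32},{"x":-0.068,"y":0,"z":0,"spin":0,"fingers":-0.32},{"x":-0.074,"y":0,"z":0,"spin":0,"fingers":-0.32},{"x":-0.078,"y":0,"z":0,"spin":0,"fingers":-0.32}]'

```text
time_s: 12.85
tcp_pos: [0.4788, 0.1768, 0.0315]
eef_rot: [180.0, -0.0, -93.4]
contact_force: [0.3, -1.9, 1.5]
gripper_width: 0.0297
gripper_force: 0.8
```

>>> drive_tool --rows '[{"x":0.01,"y":0,"z":0,"spin":0,"fingers":-0.32},{"x":0.03,"y":0,"z":0,"spin":0,"fingers":-0.32},{"x":0.05,"y":0,"z":0,"spin":0,"fingers":-0.32},{"x":0.07,"y":0,"z":-0.05,"spin":0,"fingers":-0.32},{"x":0.11,"y":0,"z":-0.09,"spin":0,"fingers":-0.32},{"x":0.16,"y":-0.04,"z":-0.12,"spin":0,"fingers":-0.32},{"x":0.21,"y":-0.08,"z":-0.12,"spin":0,"fingers":-0.32},{"x":0.25,"y":-0.12,"z":-0.12,"spin":0,"fingers":-0.32},{"x":0.29,"y":-0.16,"z":-0.12,"spin":0,"fingers":-0.32},{"x":0.33,"y":-0.19,"z":-0.12,"spin":0,"fingers":-0.32}]'

```text
time_s: 14.1
tcp_pos: [0.649, -0.1678, 0.1511]
eef_rot: [180.0, 0.0, -93.5]
contact_force: [0.2, 0.0, 0.2]
gripper_width: 0.0296
gripper_force: 0.0
```

```bash
python3 - <<'E'
from h import *
s=sensors.get_state();print(s['tcp_pos'],s['eef_rot'])
c=cap('top','t3'); print(blobs(c))
c=cap('wrist','w3')
E
```

```text
[ 0.64895819 -0.16777913  0.15114105] [ 1.79979997e+02  1.29848249e-03 -9.35326954e+01]
[(0.4807, 0.2138, 0.0333), (0.552, 0.2488, 0.033), (0.5657, -0.2028, 0.023), (0.8093, 0.3948, 0.0314), (0.9, 0.4045, 0.0305)]
```

View pics/w3.png

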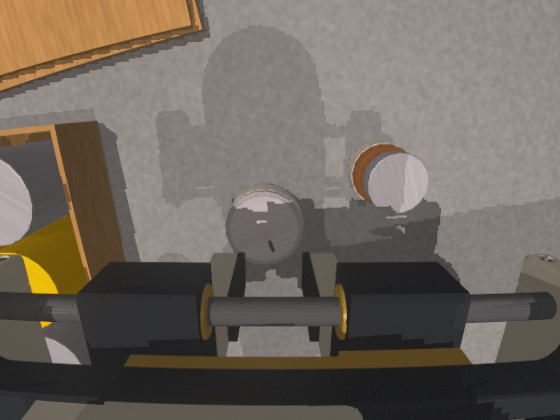

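Tin C is in at (.481,.214), about 50 mm deep. For tin B, I go behind it and push toward a point in front of the right part of the tray.

>>> drive_tool --rows '[{"x":0.025,"y":-0.015,"z":0,"spin":-0.15,"fingers":-0.32},{"x":0.047,"y":-0.031,"z":0,"spin":-0.3,"fingers":-0.32},{"x":0.047,"y":-0.031,"z":0,"spin":-0.365,"fingers":-0.32},{"x":0.047,"y":-0.031,"z":0.04,"spin":-0.365,"fingers":-0.32},{"x":0.047,"y":-0.031,"z":0.08,"spin":-0.365,"fingers":-0.32},{"x":0.047,"y":-0.031,"z":0.11,"spin":-0.365,"fingers":-0.32},{"x":0.047,"y":-0.031,"z":0.12,"spin":-0.365,"fingers":-0.32},{"x":0.047,"y":-0.031,"z":0.12,"spin":-0.365,"fingers":-0.32}]'

```text
time_s: 15.2
tcp_pos: [0.6763, -0.2136, 0.0315]
eef_rot: [180.0, 0.0, -72.5]
contact_force: [0.6, 0.2, 1.2]
gripper_width: 0.0299
gripper_force: 0.0
```

>>> drive_tool --rows '[{"x":-0.006,"y":0,"z":0,"spin":0,"fingers":-0.32},{"x":-0.012,"y":0,"z":0,"spin":0,"fingers":-0.32},{"x":-0.018,"y":0,"z":0,"spin":0,"fingers":-0.32},{"x":-0.024,"y":0,"z":0,"spin":0,"fingers":-0.32},{"x":-0.032,"y":0,"z":0,"spin":0,"fingers":-0.32},{"x":-0.042,"y":0,"z":0,"spin":0,"fingers":-0.32},{"x":-0.054,"y":0,"z":0,"spin":0,"fingers":-0.32},{"x":-0.066,"y":0,"z":0,"spin":0,"fingers":-0.32},{"x":-0.078,"y":0,"z":0,"spin":0,"fingers":-0.32},{"x":-0.09,"y":0,"z":0,"spin":0,"fingers":-0.32}]'

```text
time_s: 16.45
tcp_pos: [0.6495, -0.1263, 0.0316]
eef_rot: [-180.0, 0.0, -72.5]
contact_force: [1.3, -0.6, 0.1]
gripper_width: 0.0298
gripper_force: 0.6
```

>>> drive_tool --rows '[{"x":-0.011,"y":0,"z":0,"spin":0,"fingers":-0.32},{"x":-0.022,"y":0,"z":0,"spin":0,"fingers":-0.32},{"x":-0.033,"y":0,"z":0,"spin":0,"fingers":-0.32},{"x":-0.044,"y":0,"z":0,"spin":0,"fingers":-0.32},{"x":-0.055,"y":0,"z":0,"spin":0,"fingers":-0.32},{"x":-0.066,"y":0,"z":0,"spin":0,"fingers":-0.32},{"x":-0.077,"y":0,"z":0,"spin":0,"fingers":-0.32},{"x":-0.088,"y":0,"z":0,"spin":0,"fingers":-0.32},{"x":-0.099,"y":0,"z":0,"spin":0,"fingers":-0.32},{"x":-0.11,"y":0,"z":0,"spin":0,"fingers":-0.32}]'

```text
time_s: 17.7
tcp_pos: [0.6165, -0.0216, 0.0315]
eef_rot: [180.0, 0.0, -72.5]
contact_force: [1.6, -1.3, 0.6]
gripper_width: 0.0302
gripper_force: 0.6
```

>>> drive_tool --rows '[{"x":-0.011,"y":0,"z":0,"spin":0,"fingers":-0.32},{"x":-0.022,"y":0,"z":0,"spin":0,"fingers":-0.32},{"x":-0.033,"y":0,"z":0,"spin":0,"fingers":-0.32},{"x":-0.044,"y":0,"z":0,"spin":0,"fingers":-0.32},{"x":-0.054,"y":0,"z":0,"spin":0,"fingers":-0.32},{"x":-0.062,"y":0,"z":0,"spin":0,"fingers":-0.32},{"x":-0.068,"y":0,"z":0,"spin":0,"fingers":-0.32},{"x":-0.072,"y":0,"z":0,"spin":0,"fingers":-0.32}]'

```text
time_s: 18.7
tcp_pos: [0.595, 0.0467, 0.0316]
eef_rot: [180.0, -0.0, -72.5]
contact_force: [0.3, -0.8, 1.2]
gripper_width: 0.0294
gripper_force: 0.6
```

>>> drive_tool --rows '[{"x":0.015,"y":0,"z":0,"spin":0,"fingers":-0.32},{"x":0.035,"y":0,"z":0,"spin":0,"fingers":-0.32},{"x":0.035,"y":0.015,"z":0,"spin":0.15,"fingers":-0.32},{"x":0.035,"y":0.03,"z":0,"spin":0.3,"fingers":-0.32},{"x":0.03,"y":0.03,"z":0,"spin":0.45,"fingers":-0.32},{"x":0.022,"y":0.03,"z":0,"spin":0.52,"fingers":-0.32},{"x":0.014,"y":0.03,"z":0,"spin":0.52,"fingers":-0.32},{"x":0.014,"y":0.03,"z":0,"spin":0.52,"fingers":-0.32}]'

```text
time_s: 19.7
tcp_pos: [0.5708, 0.0238, 0.0315]
eef_rot: [180.0, -0.0, -102.2]
contact_force: [0.4, -0.5, -0.7]
gripper_width: 0.0301
gripper_force: 0.0
```

```bash
python3 - <<'E'
from h import *
s=sensors.get_state();print(s['tcp_pos'],s['eef_rot'])
c=cap('top','t4'); print(blobs(c))
cv2.imwrite('pics/map4.png',topview(c,0.03,.3,.9,-.4,.4,.001)[:,:,::-1])
E
```

```text
[0.57080506 0.02378587 0.03151764] [ 1.79996227e+02 -1.45874848e-03 -1.02229949e+02]
[(0.5662, -0.2027, 0.0232), (0.8095, 0.3946, 0.0313), (0.8619, -0.2204, 0.033), (0.862, -0.0748, 0.0329), (0.8995, 0.404, 0.03)]
```

View pics/map4.png

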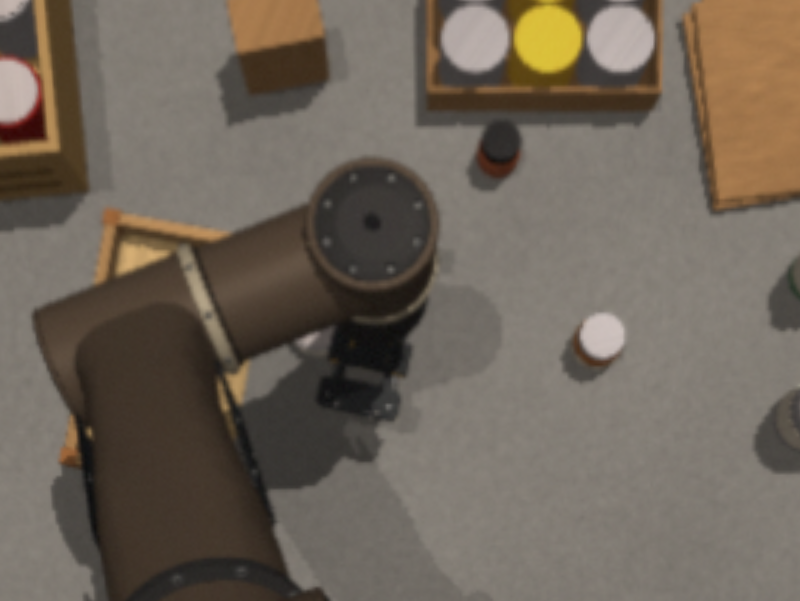

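The arm hides most of B, but the visible rim at (300,345) fits a centre at (.583,.084). I push it in.

>>> drive_tool --rows '[{"x":-0.006,"y":0,"z":0,"spin":0,"fingers":-0.32},{"x":-0.012,"y":0,"z":0,"spin":0,"fingers":-0.32},{"x":-0.018,"y":0,"z":0,"spin":0,"fingers":-0.32},{"x":-0.024,"y":0,"z":0,"spin":0,"fingers":-0.32},{"x":-0.032,"y":0,"z":0,"spin":0,"fingers":-0.32},{"x":-0.041,"y":0,"z":0,"spin":0,"fingers":-0.32},{"x":-0.05,"y":0,"z":0,"spin":0,"fingers":-0.32},{"x":-0.059,"y":0,"z":0,"spin":0,"fingers":-0.32},{"x":-0.068,"y":0,"z":0,"spin":0,"fingers":-0.32},{"x":-0.077,"y":0,"z":0,"spin":0,"fingers":-0.32}]'

```text
time_s: 21.0
tcp_pos: [0.5873, 0.0999, 0.0316]
eef_rot: [-180.0, 0.0, -102.3]
contact_force: [0.0, -1.8, 0.3]
gripper_width: 0.0297
gripper_force: 0.3
```

>>> drive_tool --rows '[{"x":-0.009,"y":0,"z":0,"spin":0,"fingers":-0.32},{"x":-0.018,"y":0,"z":0,"spin":0,"fingers":-0.32},{"x":-0.027,"y":0,"z":0,"spin":0,"fingers":-0.32},{"x":-0.036,"y":0,"z":0,"spin":0,"fingers":-0.32},{"x":-0.044,"y":0,"z":0,"spin":0,"fingers":-0.32},{"x":-0.051,"y":0,"z":0,"spin":0,"fingers":-0.32},{"x":-0.057,"y":0,"z":0,"spin":0,"fingers":-0.32},{"x":-0.06,"y":0,"z":0,"spin":0,"fingers":-0.32}]'

```text
time_s: 22.0
tcp_pos: [0.6, 0.1582, 0.0315]
eef_rot: [180.0, -0.0, -102.3]
contact_force: [-0.3, -0.2, 0.5]
gripper_width: 0.0296
gripper_force: 0.3
```

>>> drive_tool --rows '[{"x":0.01,"y":0,"z":0,"spin":0,"fingers":-0.32},{"x":0.03,"y":0,"z":0,"spin":0,"fingers":-0.32},{"x":0.05,"y":0,"z":0,"spin":0,"fingers":-0.32},{"x":0.07,"y":0,"z":-0.05,"spin":0,"fingers":-0.32},{"x":0.11,"y":0,"z":-0.09,"spin":0,"fingers":-0.32},{"x":0.16,"y":0,"z":-0.12,"spin":0,"fingers":-0.32},{"x":0.21,"y":0,"z":-0.14,"spin":0,"fingers":-0.32},{"x":0.26,"y":0,"z":-0.16,"spin":0,"fingers":-0.32},{"x":0.31,"y":0,"z":-0.18,"spin":0,"fingers":-0.32},{"x":0.35,"y":0,"z":-0.18,"spin":0,"fingers":-0.32}]'

```text
time_s: 23.25
tcp_pos: [0.5244, -0.187, 0.2136]
eef_rot: [-179.8, 0.0, -102.4]
contact_force: [0.7, 0.2, -0.4]
gripper_width: 0.0298
gripper_force: 0.0
```

```bash
python3 - <<'E'
from h import *
c=cap('top','t5'); B=blobs(c); print(B)
for b in B: 
    d=np.array([b[0]-.534,b[1]-.154]); print(b, d@[.985,-.175], d@[.175,.985])
cv2.imwrite('pics/map5.png',topview(c,0.03,.3,.9,-.4,.4,.001)[:,:,::-1])
E
```

```text
[(0.4802, 0.2136, 0.0332), (0.5521, 0.2489, 0.0328), (0.6068, 0.1934, 0.0335), (0.8096, 0.3947, 0.0311), (0.862, -0.0749, 0.0331), (0.8645, -0.2205, 0.0355), (0.8995, 0.404, 0.03)]
(0.4802, 0.2136, 0.0332) -0.06342300000000002 0.04929100000000001
(0.5521, 0.2489, 0.0328) 0.001221000000000003 0.09664400000000001
(0.6068, 0.1934, 0.0335) 0.06481299999999998 0.051548999999999984
(0.8096, 0.3947, 0.0311) 0.22934349999999992 0.2853195
(0.862, -0.0749, 0.0331) 0.3631375 -0.1680665
(0.8645, -0.2205, 0.0355) 0.39108 -0.311045
(0.8995, 0.404, 0.03) 0.3162674999999999 0.3102125
```

View pics/map5.png

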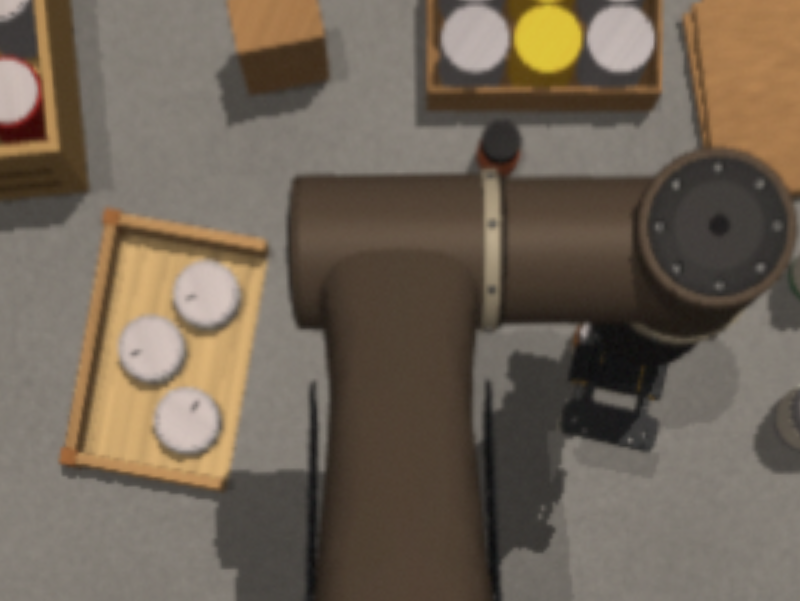

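All three tins stand inside the tray at map pixels (206,294), (152,349) and (186,420). Their centres are 49–97 mm behind the front line, so I hand the job in.

```bash
python3 -c "
from h import *
print(r.close_job())"
```

```text
the job is handed in; nothing more can be done
None
```

I pushed all three tins into the tray; the last top view shows them flat, with centres 49–97 mm behind the open front, and I handed the job in after about 23 s, with no verdict returned. I saw no bystander disturbed, though the arm hid the jam jar and most of the bottle in that last view and the bean can was out of its frame.

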